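Torque the red platen's clamp screw to the click

ROBOT

A 6-joint arm with a two-finger parallel gripper is mounted at the origin on the work surface. World frame = base frame: x ahead of the robot, y to its left, z up, the work surface at z = 0. Lengths are in m, angles in degrees, forces in N, time in s.
With the tool pointing down it reaches from about 0.325 to 0.85 m from the base axis. Payload 15.5 kg.
Tool frame: the origin (TCP) lies at the very end of the fingers, on their centre line; the grasp point (between the pads) lies arm.grip_depth behind it (arm.grip_depth is the distance from the TCP to the grasp point, in m); z points along the fingers, y is the direction in which the jaws open and shut (so a half turn about z gives the same grasp; the last joint's range is limited). The gripper opens to 91 mm and grips with 3 to 60 N. Pads are 32 mm wide; open, the fingers measure 118 mm over their backs; the gripper's body (76 mm by 178 mm) begins 60 mm behind the grasp point.
Start: joints at [-79.269, 28.281, 77.091, -0, 74.628, -5.472], TCP at [0.174, -0.6, 0.214] pointing down, gripper open.
Joint ranges: [-166.48, 166.48], [-47.26, 123.95], [12.59, 153.08], [-70.14, 250.14], [6.76, 159.57], [-176.63, 176.63]. Speed limits (degrees/s): [108.29, 108.29, 147.25, 172.46, 172.46, 172.46].

INTERFACE

Orientations are given as a 3x3 rotation matrix whose columns are the frame's x, y, z axes.
In Python, from rig import arm gives the robot as it stands. Calls block until the motion is done:
- arm.move_to(position, orientation): joint-space move of the TCP to a pose.
- arm.move_l(position, orientation=None, feed=0.15): straight line of the TCP; orientation=None keeps the orientation; feed is the mean speed in m/s.
- arm.move_joints(angles): joint-space move.
- arm.grip(opening): finger opening in m; the grip force is fixed at half the most; returns when the fingers have stopped.
- arm.sleep(seconds).
- arm.solve_ik(position, orientation): joint angles nearest the present ones, or None.
- arm.snapshot(name): name is "side" or "top" or "wrist"; returns the picture (400x640x3 uint8, red, green, blue); there is no depth.
- arm.get_calibration(name): a dict with "intrinsics" (3x3 intrinsics, pixels), "cam_to_world" (4x4, takes a point from camera to world coordinates). Camera axes: x right, y down, z forward; pixel columns grow to the right and rows downward; lengths in m; the calibration is good to about 2 mm. A picture is of the moment at which its call begins: read the wrist's pose just before it. get_calibration takes no time and is no camera call; for the wrist camera it gives the pose at the moment of the call.
A pose or a line that the arm cannot do raises arm.Unreachable and nothing moves.
- arm.sign_off(): hands the job in, once; it reports no verdict.
Readings, each from a call of its own:
- arm.current_t(): time.
- arm.current_joint_positions(): joint angles.
- arm.current_dq(): joint speeds.
- arm.current_tau(): joint torques, N m.
- arm.current_ee_pos(): TCP position.
- arm.current_tool_rot(): TCP orientation.
- arm.current_force(): force on the tool from outside, world axes, zero at the start.
- arm.current_torque(): the same for the moment, N m.
- arm.current_width(): finger opening in m.
Only numpy, scipy, OpenCV 4.12 (cv2) and the standard library are available. Lean on these libraries where they do the work, as an engineer would, in place of code of your own. Each camera call takes 0.05 s, during which the arm holds its last target. There are 200 camera calls.

TASK

The click wrench is already sitting on the clamp screw of the red-padded platen station. Swing its handle clockwise (seen from above) until the wrench breaks over with a click, stop at once, then ease off and let go, leaving the wrench straight on its tight screw. Leave the wrench on the blue-padded station alone.

Things in the scene. Friction and masses are not known exactly. Their poses are not given: they have to be found in the camera images.
- red_handle (a point): middle of the black grip (28 mm thick, 110 mm long) of the level click wrench on the station whose platen has a red pad (115 x 125 mm, 77 mm high, beyond the screw); 83 mm above the table. x points along the wrench away from the screw, z up. Screw's upright axis: 190 mm along -x when straight. A 16 mm steel tube joins grip and head. About 3 N sideways turns the screw until it seats
- red_screw (a joint): turn of the red station's screw and wrench head, rad, growing clockwise from above (tightening). It starts between 0 and 0.35, turns with slight friction, stays where it is left, and seats hard at 0.70
- red_click (a joint): kink of the red station's wrench, rad, clockwise; pivot 25 mm from the screw axis. 0 = straight, spring-held. With the screw seated the handle gives way at about 12 N sideways at mid-grip (the click) and the force falls to about 70% by 0.1 rad. Clicked: above 0.03; too far: above 0.20 (5 and 33 mm of handle travel after it gives); end stop 0.24. Springs back to 0 when eased off
- blue_handle (a point): middle of the grip of the like wrench on the station whose platen has a blue pad; 83 mm above the table, same sizes and axes as the red one. A bystander, not to be moved

How it is judged:
By the outcome, as a careful person would: the job done as asked, in the order asked, and still so for the second after the job is handed in, with the robot touching nothing.
It also fails if it takes over 38 s, if anything falls off the work surface, if the arm or the gripper's body presses on something with over 40 N, if the wrist force passes 120 N, or if a joint passes its speed limit or range.

## Working session

There is one attempt and no reset: what is moved stays moved. The work goes in short steps, each a Python script; the robot and the scene stay as the last script left them, time stands still between calls to the robot, and variables do not carry over. Pictures are saved under pics/ and viewed, about 8 in all and at most 12, crops included, and the job is handed in when it is done.

```bash
ls; mkdir -p pics; python3 - <<'E'
from rig import arm
import cv2,numpy as np
for n in("side","top"):
    im=arm.snapshot(n); cv2.imwrite(f"pics/{n}0.png",im[:,:,::-1]); c=arm.get_calibration(n); print(n,np.round(c["intrinsics"],1).tolist(),np.round(c["cam_to_world"],3).tolist())
print(arm.current_t(),arm.grip_depth,arm.current_force(),arm.current_tool_rot())
E
```

```text
pics
side [[437.0, 0.0, 321.0], [0.0, 437.0, 200.6], [0.0, 0.0, 1.0]] [[-0.906, -0.213, 0.365, 0.209], [-0.423, 0.474, -0.773, 0.708], [-0.008, -0.854, -0.519, 0.658], [0.0, 0.0, 0.0, 1.0]]
top [[402.4, 0.0, 321.6], [0.0, 402.4, 195.7], [0.0, 0.0, 1.0]] [[0.011, -0.99, 0.138, 0.452], [-1.0, -0.012, -0.004, -0.051], [0.006, -0.138, -0.99, 1.134], [0.0, 0.0, 0.0, 1.0]]
0.1 0.0188 [-0.80529124 -0.96780421  0.13653579] [[ 9.60268675e-01  2.79077093e-01 -2.17518446e-04]
 [ 2.79077163e-01 -9.60268078e-01  1.07460642e-03]
 [ 9.10220156e-05 -1.09261531e-03 -9.99999399e-01]]
```

View pics/top0.png

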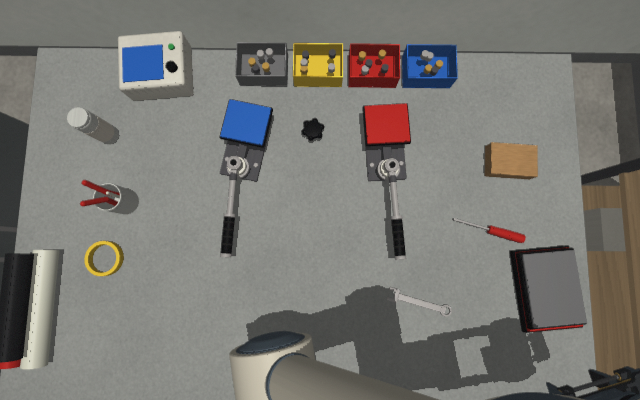

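View pics/side0.png

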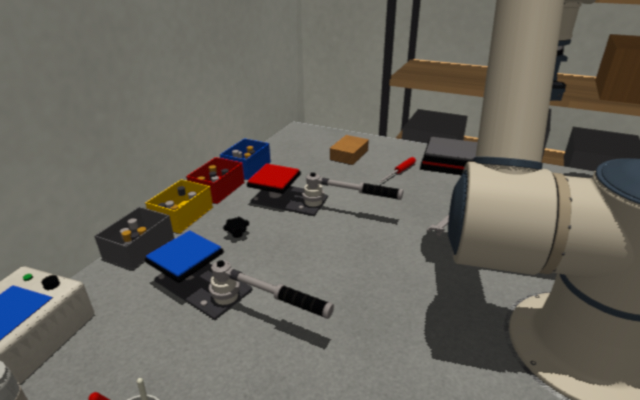

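The top view shows the red station's head at about (389,168) and its grip running from about (393,193) to (400,257). The blue grip is at about (228,236). In the side view the red grip is near (382,190). The handle points toward the robot, so clockwise means it moves toward +y. Next I'll triangulate the grip from both views.

```bash
cat > h.py <<'E'
import numpy as np,cv2
from rig import arm
def ray(n,p,cal=None):
    c=cal or arm.get_calibration(n); T=np.array(c["cam_to_world"]); d=T[:3,:3]@np.linalg.solve(c["intrinsics"],[*p,1]); return T[:3,3],d/np.linalg.norm(d)
def plane(r,z): return r[0]+r[1]*(z-r[0][2])/r[1][2]
def tri(a,b):
    M=np.array([a[1],-b[1]]).T; s=np.linalg.lstsq(M,b[0]-a[0],rcond=None)[0]; p,q=a[0]+s[0]*a[1],b[0]+s[1]*b[1]; return (p+q)/2,np.linalg.norm(p-q)
def grip(im,roi,thr=60):
    x0,y0,x1,y1=roi; m=(im[y0:y1,x0:x1].max(2)<thr).astype(np.uint8)
    m=cv2.morphologyEx(m,cv2.MORPH_CLOSE,np.ones((3,3)))
    n,l,s,c=cv2.connectedComponentsWithStats(m); k=1+np.argmax(s[1:,4])
    ys,xs=np.where(l==k); return cv2.minAreaRect(np.c_[xs+x0,ys+y0].astype(np.float32)),s[k]
def ends(r):
    b=cv2.boxPoints(r); e=sorted([(np.linalg.norm(b[i]-b[(i+1)%4]),i) for i in range(4)])[:2]
    return [(b[i]+b[(i+1)%4])/2 for _,i in e]
E
python3 - <<'E'
from h import *
R={}
for n,roi in (("top",(380,185,412,265)),("side",(352,176,410,203))):
    im=cv2.imread(f"pics/{n}0.png"); r,s=grip(im,roi); R[n]=r; print(n,r,s,ends(r))
print("mid",tri(ray("top",R["top"][0]),ray("side",R["side"][0])))
for e in ends(R["top"]): print("top@83",plane(ray("top",e),.083))
for e in ends(R["side"]): print("side@83",plane(ray("side",e),.083))
E
```

```text
top ((397.6633605957031, 237.13369750976562), (36.020347595214844, 11.044912338256836), 84.2894058227539) [ 11  34  14  37 397] [array([395.87128, 219.2129 ], dtype=float32), array([399.45544, 255.05449], dtype=float32)]
side ((379.6422119140625, 190.3073272705078), (36.838356018066406, 10.58031940460205), 9.865806579589844) [  9   8  37  15 359] [array([361.49542, 187.15137], dtype=float32), array([397.789  , 193.46329], dtype=float32)]
mid (array([ 0.49289849, -0.2538101 ,  0.08610041]), np.float64(0.0019032941713464945))
top@83 [ 0.53876646 -0.25070936  0.083     ]
top@83 [ 0.44601333 -0.25863356  0.083     ]
side@83 [ 0.54475144 -0.25499813  0.083     ]
side@83 [ 0.44719664 -0.26231196  0.083     ]
```

```bash
cat >> h.py <<'E'
def rot(u):  # tool down, jaws across handle direction u
    u=np.array([u[0],u[1],0])/np.hypot(u[0],u[1]); y=-np.array([u[1],-u[0],0]); z=np.array([0,0,-1.]); return np.c_[np.cross(y,z),y,z]
E
python3 - <<'E'
from h import *
print("screw?",plane(ray("top",(389,168)),.1), "blue", plane(ray("top",(228,236)),.083))
u=np.array([-.9964,-.085]); t=np.array([u[1],-u[0]]); m=np.array([.4925,-.254]); p=m-.06*t
arm.grip(0.0)
arm.move_to([*p,.2],rot(u))
im=arm.snapshot("wrist"); cv2.imwrite("pics/w1.png",im[:,:,::-1]); c=arm.get_calibration("wrist")
import pickle; pickle.dump(c,open("w1.pkl","wb"))
print(arm.current_t(),arm.current_ee_pos(),arm.current_width(),arm.current_force(),np.round(c["cam_to_world"],3).tolist())
E
```

```text
screw? [ 0.67165055 -0.23141131  0.1       ] blue [0.49015916 0.18629266 0.083     ]
3.1083 [ 0.49720832 -0.3146827   0.2000189 ] 0.0003611575343188609 [-0.61974943 -0.34362668  0.00647664] [[0.082, -0.965, -0.25, 0.568], [-0.997, -0.08, -0.021, -0.309], [-0.0, 0.251, -0.968, 0.37], [0.0, 0.0, 0.0, 1.0]]
```

View pics/w1.png

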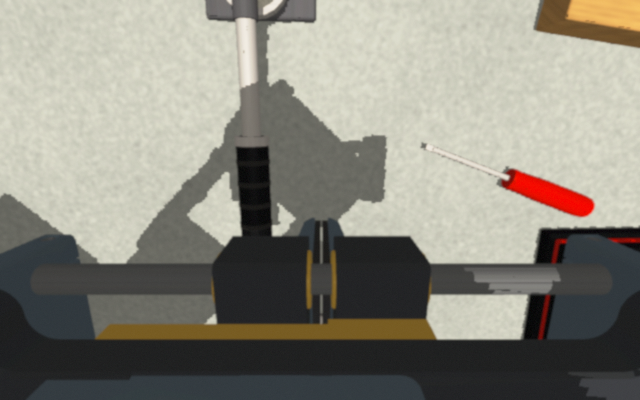

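The wrist view shows the grip starting at about (252,140) and running down to (255,235). The tube goes up to about (246,25), and the closed fingertips at about (322,222) are clear to the right of the handle.

```bash
python3 - <<'E'
from h import *
import pickle; c=pickle.load(open("w1.pkl","rb")); im=cv2.imread("pics/w1.png")
for r,f in((40,'l'),(80,'l'),(120,'l'),(160,'d'),(200,'d'),(225,'d')):
    row=im[r,215:300].astype(int).max(1)
    if f=='d':
        xs=np.where(row<55)[0]+215
        print(r,xs.min(),xs.max(),plane(ray("w",((xs.min()+xs.max())/2,r),c),.083), plane(ray("w",(xs.max()+.5,r),c),.083)-plane(ray("w",(xs.min()-.5,r),c),.083))
    else: print(r,row.tolist()[10:60:1])
print(plane(ray("w",(253,141),c),.083))
E
```

```text
40 [216, 215, 212, 209, 210, 209, 208, 210, 211, 210, 208, 195, 189, 200, 214, 223, 228, 234, 237, 239, 241, 241, 238, 232, 228, 224, 217, 208, 196, 180, 156, 130, 111, 108, 108, 107, 107, 107, 107, 109, 109, 121, 153, 181, 198, 210, 212, 211, 209, 205]
80 [211, 211, 210, 208, 206, 204, 202, 203, 207, 210, 210, 211, 207, 197, 189, 196, 211, 221, 227, 232, 237, 240, 242, 242, 240, 233, 228, 223, 217, 207, 193, 173, 149, 122, 106, 101, 103, 103, 104, 103, 104, 122, 167, 196, 203, 206, 209, 211, 212, 211]
120 [217, 213, 208, 205, 196, 159, 119, 107, 106, 107, 107, 107, 107, 107, 108, 108, 111, 114, 117, 119, 123, 125, 125, 126, 125, 125, 123, 123, 121, 120, 118, 117, 114, 112, 107, 105, 105, 104, 105, 107, 107, 106, 108, 108, 109, 106, 105, 104, 104, 105]
160 237 268 [ 0.52601881 -0.25175208  0.083     ] [ 0.00231011 -0.02798204  0.        ]
200 240 270 [ 0.48996334 -0.25509088  0.083     ] [ 0.00230916 -0.02796614  0.        ]
225 242 270 [ 0.4662027  -0.25676951  0.083     ] [ 0.00220404 -0.0266902   0.        ]
[ 0.54250083 -0.25169134  0.083     ]
```

```bash
cat >> h.py <<'E'
S=np.array([.677,-.238]); A0=np.arctan2(-.0872,-.9962); OFF=.0275; Z=.066
def pose(phi,off=OFF):
    a=A0-phi; u=np.array([np.cos(a),np.sin(a)]); t=np.array([u[1],-u[0]]); return np.array([*(S+.19*u-off*t),Z]),rot(u),t,u
def meas(phi,F0):
    p,R,t,u=pose(phi); f=np.array(arm.current_force())-F0; e=np.array(arm.current_ee_pos()); 
    return -f[:2]@t, f[:2]@u, f[2], phi+(e-p)[:2]@t/.19
E
python3 - <<'E'
from h import *
p,R,t,u=pose(0,.06)
arm.move_l(p,R,feed=.2)
F0=np.mean([arm.current_force() for _ in range(5)],0); np.save("F0.npy",F0); print(F0,arm.current_t(),p,arm.current_ee_pos())
phi=-.12
while phi<.2:
    p,R,t,u=pose(phi); arm.move_l(p,R,feed=.06); m=meas(phi,F0); print(round(phi,3),np.round(m,2),round(arm.current_t(),2))
    if m[0]>10: break
    phi+=.03
E
```

```text
[-0.99295181 -1.01438049  0.08987543] 3.925 [ 0.49295568 -0.3143393   0.066     ] [ 0.49337421 -0.31493618  0.06687371]
-0.12 [-0.28 -0.87  0.44 -0.12] 4.26
-0.09 [-1.02 -1.35  0.62 -0.09] 4.51
-0.06 [-1.02 -1.66  0.12 -0.06] 4.76
-0.03 [-0.59 -1.13  0.2  -0.03] 5.01
0.0 [-0.63 -1.47  0.23 -0.  ] 5.26
0.03 [-0.97 -1.23 -0.55  0.03] 5.51
0.06 [-1.03 -0.95 -0.01  0.06] 5.76
0.09 [-0.81 -1.69 -1.09  0.09] 6.01
0.12 [-1.22 -1.14  0.73  0.12] 6.26
0.15 [-0.95 -0.89 -1.32  0.15] 6.51
0.18 [-1.31 -0.66 -0.15  0.18] 6.76
```

```bash
python3 - <<'E'
from h import *
import pickle
a=arm.snapshot("wrist"); pickle.dump(arm.get_calibration("wrist"),open("w2.pkl","wb")); b=arm.snapshot("top")
cv2.imwrite("pics/w2.png",a[:,:,::-1]); cv2.imwrite("pics/t2.png",b[:,:,::-1])
cv2.imwrite("pics/c2.png",np.vstack([a[:,:,::-1][:300],cv2.resize(b[120:300,260:580,::-1],(640,300))]))
print(arm.current_force(),arm.current_ee_pos())
E
```

```text
[-0.59551856  0.09796295 -0.18490105] [ 0.4853079  -0.24797903  0.06599961]
```

View pics/c2.png

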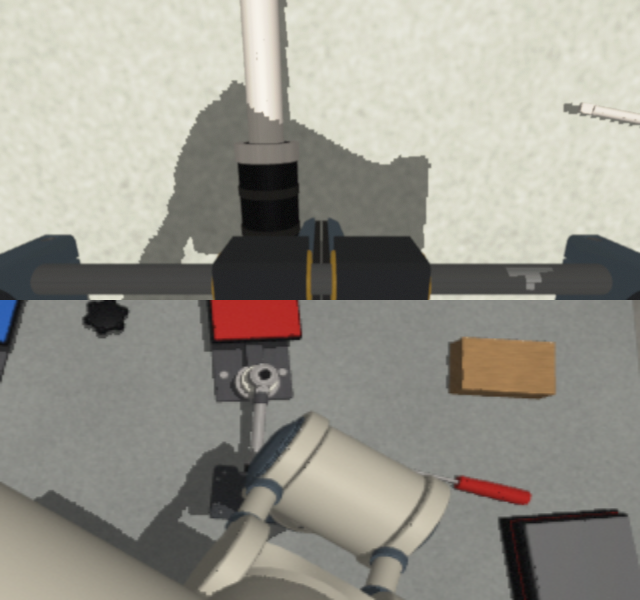

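The wrench is following the fingers with low friction: in the wrist view the grip edge is at column 298, against the finger at 302. I'll continue in fine steps with force monitoring.

```bash
python3 - <<'E'
from h import *
F0=np.mean([arm.current_force() for _ in range(8)],0); np.save("F0.npy",F0)
phi=.18; on=None; pk=0; pa=phi; log=[]; why="end"
while phi<.86:
    phi+=.02 if phi<.32 else .012
    p,R,t,u=pose(phi); arm.move_l(p,R,feed=.06)
    m=np.mean([meas(phi,F0) for _ in range(4)],0); log.append((round(phi,3),*np.round(m,2),round(arm.current_t(),2)))
    F,a=m[0],m[3]
    if F>5.5 and on is None: on=pa
    pa=a; pk=max(pk,F)
    if on is not None and a-on>.055 and F<.93*pk: why="click";break
    if on is not None and a-on>.10: why="travel cap";break
    if F>25 or abs(m[1])>15: why="force";break
print(why,on,pk)
for l in log[-16:]: print(*l)
print(log[::6])
E
```

```text
click 0.38067821497570475 11.043497032409348
0.22 0.39 0.2 0.05 0.22 7.36
0.24 1.11 -0.43 0.3 0.24 7.61
0.26 0.75 -0.9 0.22 0.26 7.86
0.28 0.61 -0.74 -0.46 0.28 8.11
0.3 0.52 -0.63 0.78 0.3 8.36
0.32 0.39 -0.5 0.07 0.32 8.61
0.332 1.31 -0.54 0.49 0.33 8.86
0.344 1.87 -0.95 0.44 0.34 9.11
0.356 0.29 -0.51 0.23 0.36 9.36
0.368 0.87 -0.57 1.14 0.37 9.61
0.38 1.14 -1.59 0.74 0.38 9.86
0.392 11.04 0.34 1.0 0.39 10.11
0.404 9.69 0.61 0.65 0.4 10.36
0.416 10.28 -0.18 -0.02 0.41 10.61
0.428 9.94 0.17 0.44 0.43 10.86
0.44 8.25 -0.87 0.07 0.44 11.11
[(0.2, np.float64(0.8), np.float64(-1.1), np.float64(0.48), np.float64(0.2), 7.11), (0.32, np.float64(0.39), np.float64(-0.5), np.float64(0.07), np.float64(0.32), 8.61), (0.392, np.float64(11.04), np.float64(0.34), np.float64(1.0), np.float64(0.39), 10.11)]
```

The force jumped to about 11 N and then fell to about 8 N over roughly 9–11 mm of travel, which is the click. Now I'll ease off slowly and retreat.

```bash
python3 - <<'E'
from h import *
F0=np.load("F0.npy")
phi=.44
w=arm.snapshot("wrist")
while phi>.33:
    phi-=.012; p,R,t,u=pose(phi); arm.move_l(p,R,feed=.03); print(round(phi,3),np.round(meas(phi,F0),2))
p,R,t,u=pose(phi,.06); arm.move_l(p,R,feed=.1)
p2=p.copy(); p2[2]=.2; arm.move_l(p2,R,feed=.2)
b=arm.snapshot("wrist"); print(arm.current_t(),arm.current_force())
q=arm.current_joint_positions(); q=np.array(q); q[0]-=35; arm.move_joints(q)
c=arm.snapshot("top"); d=arm.snapshot("side"); print(arm.current_t())
cv2.imwrite("pics/t3.png",c[:,:,::-1]);cv2.imwrite("pics/s3.png",d[:,:,::-1])
cv2.imwrite("pics/c3.png",np.vstack([cv2.hconcat([cv2.resize(x[:,:,::-1],(400,250)) for x in (w,b)]),cv2.resize(c[80:250,200:588,::-1],(800,350),interpolation=cv2.INTER_CUBIC)]))
E
```

```text
0.428 [ 9.92 -0.33  0.25  0.42]
0.416 [10.32 -0.24 -0.07  0.41]
0.404 [9.87 1.01 0.13 0.4 ]
0.392 [ 9.73 -0.05  0.03  0.39]
0.38 [ 1.21 -1.11  0.64  0.38]
0.368 [-0.07 -1.3   0.46  0.37]
0.356 [ 0.43 -0.53  0.6   0.36]
0.344 [-0.99 -0.76 -0.11  0.34]
0.332 [-0.26 -1.15 -0.29  0.33]
0.32 [ 0.6  -0.13 -0.15  0.32]
15.0 [-0.67647323 -0.27580018 -0.02659913]
16.3333
```

View pics/c3.png

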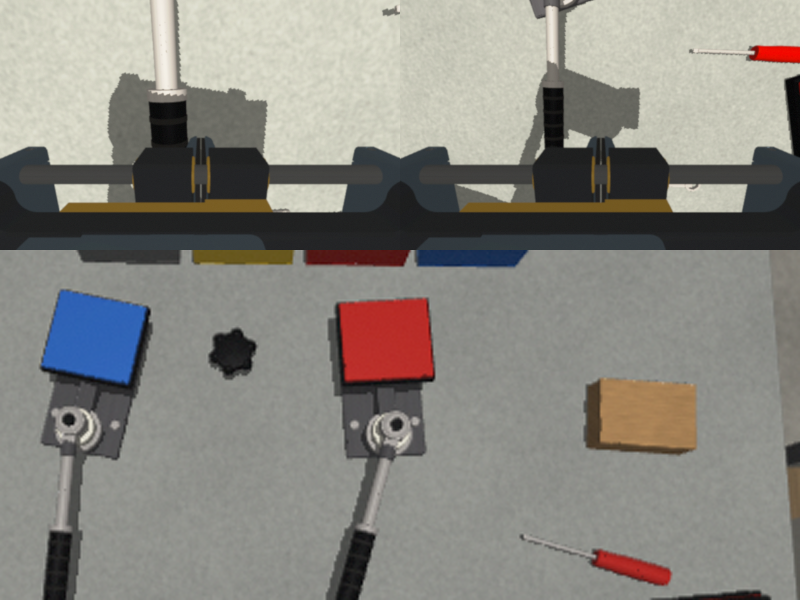

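After easing off, the red wrench has turned clockwise and looks straight, with the tool clear. I'll check its final angle and the blue wrench numerically, then hand in.

```bash
python3 - <<'E'
from h import *
im0=cv2.imread("pics/top0.png"); im=cv2.imread("pics/t3.png")
r,s=grip(im,(345,190,392,265)); E=sorted([plane(ray("top",e),.083) for e in ends(r)],key=lambda e:-e[0]); d=(E[1]-E[0])[:2]; d/=np.linalg.norm(d)
mid=(E[0]+E[1])[:2]/2; v=mid-S; print("mid",mid,"grip dir turn",A0-np.arctan2(d[1],d[0]),"screw->mid turn",A0-np.arctan2(v[1],v[0]),np.linalg.norm(v),s)
for i in(im0,im): print("blue",grip(i,(210,205,245,265))[0])
print(arm.current_dq(),arm.current_t())
arm.sign_off()
E
```

```text
mid [ 0.5000117  -0.18747864] grip dir turn -5.9234843859611015 screw->mid turn -5.917819645714224 0.18405778050994862 [ 18  26  19  37 387]
blue ((227.6036376953125, 234.5670623779297), (11.043153762817383, 36.111114501953125), 6.34019136428833)
blue ((227.6036376953125, 234.5670623779297), (11.043153762817383, 36.111114501953125), 6.34019136428833)
[ 0.01350428  0.03404515 -0.11858046 -0.14256987 -0.01101788  0.02946315] 16.3333
the job is handed in; nothing more can be done
```

I swung the red wrench's handle clockwise with the closed fingers until it clicked, eased off slowly, and backed clear. The job was handed in at 16.3 s.

- **Seating and click:** The force stayed at about 1 N or less until the screw seated after about 0.38 rad of turn. It then jumped to about 11 N and fell to about 8 N over the next 9–11 mm. I stopped there, at an estimated kink of 0.05–0.07 rad, between the 0.03 click and the 0.20 limit.
- **Easing off:** The force stayed near 10 N as I backed up and dropped to zero at the same angle where the screw had seated, so the wrench sprang back straight.
- **Last checks:** In the final top picture the grip's own direction had turned 0.360 rad and the line from screw to grip 0.365 rad, so the wrench is straight on its screw. The blue wrench's position in the image was identical before and after.
- **Disagreements:**
  - The turning force read below the stated 3 N, probably because I read it after each step had stopped.
  - The final turn in the picture is about 0.02 rad (4 mm at mid-grip) less than the finger's reading of 0.38, which I put down to measurement offset.
  - The visible black part of the grip measured about 94 mm long instead of 110 mm, while its 28 mm width and roughly 83–86 mm height agreed.

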